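# Clamp the jar in the cam vice and put its own lid on

### The arm

A 6-joint arm with a two-finger parallel gripper is mounted at the origin on the work surface. World frame = base frame: x ahead of the robot, y to its left, z up, the work surface at z = 0. Lengths are in mm, angles in rad, forces in N, time in s.
With the tool pointing down it reaches from about 400 to 925 mm from the base axis. Payload 12.5 kg.
Tool frame: the origin (TCP) lies at the very end of the fingers, on their centre line; the grasp point (between the pads) lies 19 mm behind it; z points along the fingers, y is the line along which they close (so a half turn about z gives the same grasp; the last joint's range is limited). The gripper opens to 95 mm and grips with 3 to 60 N. Pads are 20 mm wide; open, the fingers measure 119 mm over their backs; the gripper's body (75 mm by 180 mm) begins 59 mm behind the grasp point.
Start: joints at [1.192, 0.491, 1.559, -0, 1.092, -0.106], TCP at [168.375, 601.911, 214.661] pointing down, gripper open.
Joint ranges: [-3.1, 3.1], [-0.84, 2.19], [0.05, 2.79], [-1.13, 4.28], [0.06, 2.93], [-2.69, 2.69]. Speed limits (rad/s): [2.22, 2.22, 2.79, 3.14, 3.14, 3.14].

### API

Orientations are given as [roll, pitch, yaw] about the fixed x, y, z axes, in that order (R = Rz(yaw) Ry(pitch) Rx(roll)).
In Python, from cell import * gives the robot as it stands.
- The arm moves only by the tool step_arm, never from a script. Its argument "plan" is a list of rows, each an object of numbers: "x", "y", "z": the shift along the tool's x, y, z in units of 25 mm (1.0 is 25 mm); "rx", "ry", "rz": the turn, a rotation vector about the tool's x, y, z in units of 0.1 rad (1.0 is 0.1 rad). In form: [{"x": .., "y": .., "z": .., "rx": .., "ry": .., "rz": ..}, ...]. A call has exactly 10 rows; each row shifts and turns the commanded pose from where the row before left it, along the tool's axes as they then stand; what a row does not reach is not made up. A row lasts 1/12 s, in which the tool goes at most 41.7 mm and 7.16 degrees, less where a joint would pass 70% of its speed; a pose out of reach is approached as far as the arm can. A call with a number of a shift or a turn outside -1 to 1 is refused whole. A call with a gripper value outside its range is refused whole. "jaw" is the closure, from -1 (fully open) to 1 (shut), so that 0 is half open, set as the call begins (left out, the last holds). The fingers move at their own pace and stop on an object; the grip force is fixed at half the most. Time passes only in rows, so rows that do not move let the fingers close, or fill a call up. It gives the time, the measured TCP pose, the force, the opening and the grip force at its end, in the units of the state.
- state(): the state, without advancing time (a new reading comes with each control period).
- read_camera(name): name is "scene" or "top" or "wrist"; returns a dict with "image" (420x560x3 uint8, red, green, blue), "depth" (420x560 float32, mm along the optical axis (not along the pixel's ray), 0 where there is no reading), "vfov" (degrees; the focal length in pixels is half the picture's height over the tangent of half this angle, whatever the lens; pixels are square), "cx", "cy" (the principal point, pixels), "R" (3x3) and "t" (3): a world point X has camera coordinates R X + t. Camera axes: x right, y down, z forward; pixel columns grow to the right and rows downward; lengths in mm; the calibration is good to about 2 mm. A picture is of the moment at which its call begins.
- job_done(): hands the job in; it is judged then, once.
The state is a dict: "t": time; "joints": joint angles; "qvel": joint speeds; "tau": joint torques, N m; "eef_pos": TCP position; "tcp_rot": TCP orientation; "ft_force": force on the tool from outside, world axes, zero at the start; "moment": the same for the moment, N m; "opening": opening from 0.0 (shut) to 1.0 (fully open); "grip_force": force on a finger pad.
Only numpy, scipy, OpenCV 4.12 (cv2) and the standard library are available. Lean on these libraries where they do the work, as an engineer would, in place of code of your own. Each camera call takes 0.05 s, during which the arm holds its last target. There are 200 camera calls.

### The job

Get the jar that stands in the jar vice ready for tightening: push the cam lever round until the high point of the cam sits squarely on the sprung follower's roller and the jar is gripped, and leave it there; also set the lid of the same colour as that jar's band squarely down on the jar. Leave the other jars, the other lids and the things around them alone.

Things in the scene. Friction and masses are not known exactly. Their poses are not given: they have to be found in the camera images.
- cam (a joint): Angle (rad) of the brass cam and its lever, one piece on the vice's upright pivot; grows clockwise seen from above. 0: fully open. 2.0: high point squarely on the roller, lever pointing straight away from the jar. Beyond, it drops off and the vice slackens; stop at 2.7. Starts at 0.15 to 0.85. Needs 0.35 N m, up to 0.7 on the rise; friction holds it where it is left.
- follower (a joint): Travel (m) towards the jar of the sprung follower, a grey crosshead with a steel roller on the vice's two guide rods, its top 51 mm above the table: 0 with the vice open, about 0.0135 with the cam's high point on the roller. Springs push it back against the cam; it carries the jaw on a second spring.
- cam_pivot (a point): Point on the cam's vertical pivot axis at the mid-height of the lever bar (64 mm above the table). Fixed to the vice. z up; y axis points from the pivot to the jar, along the clamping line.
- lever_grip (a point): On the axis of the cam lever, 98 mm from the pivot axis, in the middle of its round red handle (22 mm diameter, level, 64 mm above the table, from 66 to 130 mm out from the pivot). From pivot to handle the lever is a dark steel bar 16 mm wide, 58 to 70 mm above the table. Push the handle by its side. Nothing but table lies under the handle, or the bed when it is over the vice.
- cam_nose (a point): High point of the brass cam, 36 mm from the pivot, on its top face (40 mm above the table), marked by a red line; diametrically opposite the lever. The cam's low round part has a radius of 22 mm.
- roller (a point): On the axis of the follower's steel roller (18 mm diameter), 44 mm above the table, on the line from pivot to jar.
- seat (a point): Where a jar stands loosely in the vice: on the aluminium bed, 10 mm above the table, between the fixed V block (+y side) and the sprung jaw (-y side), with a few mm of play. Axes of the vice, z up; the pivot lies at y = -144.5 mm. The V block is 52 mm tall above the table and reaches y = +78 mm; the bed is 130 mm wide in x and spans y = -185 to +85 mm.
- jaw: Moving jaw of the vice: black-faced upright plate 52 x 10 x 42 mm (14 to 56 mm above the table), sprung on the follower; presses the jar against the V block with about 11 N when the cam is on its high point. With the vice open its origin lies on the table under the seat, 38.5 mm in +y from the jaw's face.
- jar_green: Black jar with a broad green label band and a silver foil seal over its mouth, 64 mm diameter, 102 mm tall; neck 49.5 mm diameter from 80 to 102 mm. Origin at the centre of its underside, z up. One of the three jars (which one varies) stands in the vice, the other two on the grey tray (10 mm thick).
- jar_blue: Black jar with a broad blue label band and a silver foil seal over its mouth, 64 mm diameter, 102 mm tall; neck 49.5 mm diameter from 80 to 102 mm. Origin at the centre of its underside, z up. One of the three jars (which one varies) stands in the vice, the other two on the grey tray (10 mm thick).
- jar_yellow: Black jar with a broad yellow label band and a silver foil seal over its mouth, 64 mm diameter, 102 mm tall; neck 49.5 mm diameter from 80 to 102 mm. Origin at the centre of its underside, z up. One of the three jars (which one varies) stands in the vice, the other two on the grey tray (10 mm thick).
- lid_green (a point): Green round lid, 60 mm outer diameter, 21 mm tall, 4 mm top and an open skirt 17 mm deep with 53.5 mm bore, lying open side down on the table. Point at its centre, half-way up; z axis up. It belongs on the jar with the green band: set on, its top rests on the foil, so that this point is 95.5 mm above the jar's origin.
- lid_blue (a point): Blue round lid, 60 mm outer diameter, 21 mm tall, 4 mm top and an open skirt 17 mm deep with 53.5 mm bore, lying open side down on the table. Point at its centre, half-way up; z axis up. It belongs on the jar with the blue band: set on, its top rests on the foil, so that this point is 95.5 mm above the jar's origin.
- lid_yellow (a point): Yellow round lid, 60 mm outer diameter, 21 mm tall, 4 mm top and an open skirt 17 mm deep with 53.5 mm bore, lying open side down on the table. Point at its centre, half-way up; z axis up. It belongs on the jar with the yellow band: set on, its top rests on the foil, so that this point is 95.5 mm above the jar's origin.
- weight_c (a point): Steel check weight, 44 mm diameter, 71 mm tall, bystander. Point at its centre.
- tape_c (a point): Roll of paper tape lying flat, 100 mm diameter, 48 mm tall, bystander. Point at its centre.

How it is judged (in metres and radians):
At the end, for the whole second after the job is handed in: Cam at rest within 0.18 rad of its high point, follower pushed 12 mm or more, jaw pressing the jar with over 5 N, that jar upright within 10 mm of the seat, the lid of its colour on it: centred within 5 mm, within 2.5 mm of its seated height, square within 0.07 rad (value of joint cam between 1.82 and 2.18 rad and velocity of joint cam between -0.05 and 0.05 rad/s and value of joint follower above 0.012 m and ((horizontal distance between jar_green and seat below 0.01 m and angle between jar_green's own z axis and vertical below 0.06 rad and contact force between jar_green and jaw above 5 N and horizontal distance between lid_green and jar_green below 0.005 m and z of lid_green in the frame of jar_green between 0.093 and 0.098 m and angle between the z axis of lid_green and the z axis of jar_green, either way round below 0.07 rad) or (horizontal distance between jar_blue and seat below 0.01 m and angle between jar_blue's own z axis and vertical below 0.06 rad and contact force between jar_blue and jaw above 5 N and horizontal distance between lid_blue and jar_blue below 0.005 m and z of lid_blue in the frame of jar_blue between 0.093 and 0.098 m and angle between the z axis of lid_blue and the z axis of jar_blue, either way round below 0.07 rad) or (horizontal distance between jar_yellow and seat below 0.01 m and angle between jar_yellow's own z axis and vertical below 0.06 rad and contact force between jar_yellow and jaw above 5 N and horizontal distance between lid_yellow and jar_yellow below 0.005 m and z of lid_yellow in the frame of jar_yellow between 0.093 and 0.098 m and angle between the z axis of lid_yellow and the z axis of jar_yellow, either way round below 0.07 rad))); the robot touches nothing.
It fails at once if a jar is moved more than 20 mm from where it stood (distance of any of jar_green, jar_blue, jar_yellow from where it was at the start of the episode above 0.02 m).
It fails at once if a lid of another colour than the jar in the vice is moved more than 20 mm ((distance of lid_green from where it was at the start of the episode above 0.02 m and horizontal distance between jar_green and seat above 0.06 m) or (distance of lid_blue from where it was at the start of the episode above 0.02 m and horizontal distance between jar_blue and seat above 0.06 m) or (distance of lid_yellow from where it was at the start of the episode above 0.02 m and horizontal distance between jar_yellow and seat above 0.06 m)).
It fails at once if the check weight or the tape roll is moved more than 20 mm (distance of any of weight_c, tape_c from where it was at the start of the episode above 0.02 m).
It also fails if it takes over 64 s, if anything falls off the work surface, if the arm or the gripper's body presses on something with over 40 N, if the wrist force passes 120 N, or if a joint passes its speed limit or range.

## Working session

There is one attempt and no reset: what is moved stays moved. The work goes in short steps, Python scripts to look and compute and a tool call to move; the robot and the scene stay as the last step left them, time stands still between calls to the robot, and variables do not carry over. Pictures are saved under pics/ and viewed, at most 10 in all, crops included, and the job is handed in when it is done.

Besides the shell and the picture viewer there is one more tool, called after "Call:" as name(argument=value, ...) on one line, values as JSON. step_arm: Moves the arm, as the interface text tells. Shifts and turns lie within -1 to 1; 1 stands for 25 mm of shift or 0.1 rad of turn. Its arguments: {"type":"object","properties":{"plan":{"type":"array","items":{"type":"object","properties":{"x":{"type":"number"},"y":{"type":"number"},"z":{"type":"number"},"rx":{"type":"number"},"ry":{"type":"number"},"rz":{"type":"number"}}}},"jaw":{"type":"number"}},"required":["plan"]}

```bash
mkdir -p pics; cat > h.py <<'E'
from cell import *
import numpy as np, cv2
def cam(n):
    c=read_camera(n); c['f']=210/np.tan(np.radians(c['vfov'])/2); c['R']=np.array(c['R']);c['t']=np.array(c['t']); return c
def cloud(c):
    d=c['depth']; v,u=np.mgrid[0:420,0:560]
    P=np.stack([(u-c['cx'])/c['f']*d,(v-c['cy'])/c['f']*d,d],-1)
    return (P-c['t'])@c['R']   # R^T (P-t)
def save(c,name): cv2.imwrite('pics/'+name,c['image'][:,:,::-1])
E
python3 - <<'E'
from h import *
s=state();print(s)
for n in('top','scene'):
    c=cam(n);save(c,n+'1.png');np.savez('/tmp/'+n+'.npz',im=c['image'],P=cloud(c));print(n,c['R'],c['t'],c['f'],c['cx'],c['cy'])
a=cv2.imread('pics/top1.png');print(a.shape)
E
```

```text
{'t': 0.0, 'joints': array([ 1.19242206e+00,  4.91550215e-01,  1.55947574e+00, -4.67139479e-05,
        1.09170779e+00, -1.05579462e-01]), 'qvel': array([ 9.05102688e-05, -3.08975602e-05, -1.53070909e-03,  1.58002360e-03,
        7.63027403e-04,  7.52328782e-04]), 'tau': array([ 1.92448519e-03, -6.12647510e+01, -2.58174008e+01,  6.92636962e-02,
        4.82207327e-02, -8.37184189e-05]), 'eef_pos': array([168.26983865, 601.65157133, 214.0585053 ]), 'tcp_rot': array([-3.14045354e+00, -7.90534893e-05,  2.86881936e+00]), 'ft_force': array([ 0.09725185,  0.72523938, -0.67612321]), 'moment': array([0.0101601 , 0.00940898, 0.02998493]), 'grip_force': 0.0, 'opening': 1.0026071527562366}
top [[ 0.02697023 -0.99909247  0.03296723]
 [-0.9940259  -0.03029341 -0.10485615]
 [ 0.10575968 -0.02994229 -0.99394082]] [ -20.05403875  597.00483108 1159.83592417] 513.41478533849 282.0655884158467 217.72719716670767
scene [[-0.59571294  0.80309787  0.01264522]
 [ 0.56468471  0.42995765 -0.70446263]
 [-0.57118935 -0.41251694 -0.70962843]] [ 344.00372325 -312.2799385  1503.92181185] 415.03599099495494 270.7755530181366 210.20034427087228
(420, 560, 3)
```

View pics/top1.png

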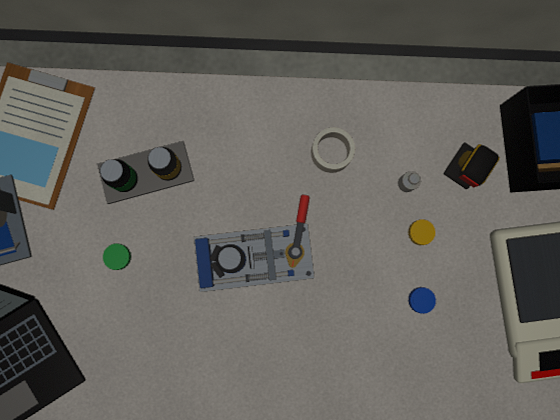

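View pics/scene1.png

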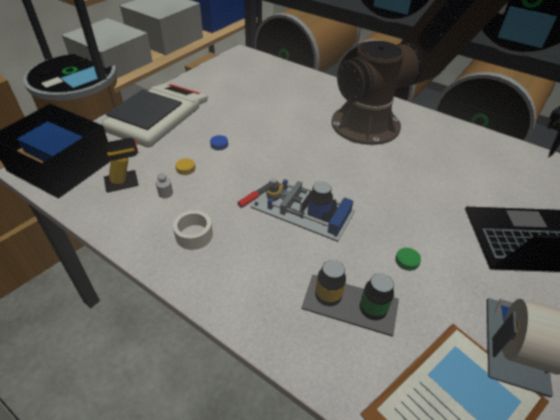

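The jar in the vice is blue (tray holds green and yellow), at top px (230,258). The pivot is near (295,252), the red handle near (303,208) and the blue lid at (422,300).

```bash
cat > m.py <<'E'
from h import *
def blob(P,m,box=None):
    n,l,s,ce=cv2.connectedComponentsWithStats(m.astype(np.uint8))
    out=[]
    for i in range(1,n):
        if s[i,4]>40:
            p=P[l==i]; out.append((s[i,4],ce[i].round(),np.median(p,0).round(1),((p.min(0)+p.max(0))/2).round(1),(np.ptp(p,axis=0)).round()))
    return out
E
python3 - <<'E'
from m import *
for n in('top','scene'):
    z=np.load('/tmp/%s.npz'%n);P=z['P'];hsv=cv2.cvtColor(z['im'],cv2.COLOR_RGB2HSV).astype(int);H,S,V=hsv[...,0],hsv[...,1],hsv[...,2]
    w=(P[...,0]>250)&(P[...,0]<900)&(abs(P[...,1])<700)
    print(n)
    for k,m in dict(blue=(abs(H-115)<12)&(S>150)&(P[...,2]<35)&(P[...,2]>8),red=((H<6)|(H>174))&(S>150)&(P[...,2]>40)&(P[...,2]<90),foil=(P[...,2]>104)&(P[...,2]<122)&(S<60),brass=(abs(H-20)<8)&(S>100)&(P[...,2]>28)&(P[...,2]<52),tall=(P[...,2]>4)).items():
        for b in blob(P,m&w): print(k,*b)
E
```

```text
top
blue 524 [422. 300.] [ 416.2 -333.4   21.7] [ 416.2 -333.8   18.4] [56. 57. 20.]
red 230 [302. 209.] [614.1 -47.4  73.5] [615.2 -47.2  71.5] [61. 24. 19.]
foil 412 [160. 158.] [711.  268.6 113.2] [711.5 268.7 112.4] [48. 47. 15.]
foil 422 [112. 170.] [680.7 369.8 113.3] [680.8 370.1 112.9] [49. 50. 16.]
foil 430 [230. 258.] [499.3 108.9 113.1] [500.1 109.9 112.4] [50. 50. 16.]
brass 61 [173. 173.] [688.4 248.2  42.2] [699.8 259.8  40.2] [40. 46. 24.]
brass 141 [293. 257.] [504.4 -25.9  40.6] [511.5 -32.4  38.9] [55. 41. 16.]
tall 8736 [ 33. 157.] [740.6 595.8   7.4] [685.4 356.4 610. ] [ 429.  647. 1212.]
tall 4982 [531. 141.] [ 784.1 -553.4   93.9] [ 685.7 -323.7  610. ] [ 429.  713. 1212.]
tall 948 [333. 149.] [ 762.5 -118.1   46.6] [648.2 -71.5 610.1] [ 354.  209. 1212.]
tall 3820 [145. 172.] [688.7 322.1  14.4] [623.9 235.8 610. ] [ 305.  406. 1212.]
tall 1682 [472. 165.] [ 721.2 -422.   133. ] [ 638.  -248.9  610.1] [ 333.  563. 1212.]
tall 365 [409. 181.] [ 689.1 -294.8   47.1] [ 593.9 -152.   610.1] [ 245.  370. 1212.]
tall 6724 [256. 255.] [506.2  53.8  36.2] [542.1  61. 
[... 1574 characters left out ...]
5. 166.] [ 582.8 -330.    18.9] [ 577.9 -336.6   13.7] [63. 67. 19.]
tall 308 [163. 186.] [ 703.3 -293.8   41.8] [ 697.7 -301.4   37.7] [43. 44. 67.]
tall 3932 [303. 206.] [529.5  82.8  38.4] [532.7  65.1  59.6] [235. 272. 111.]
tall 1048 [192. 229.] [ 769.2 -114.1   35.8] [ 764.3 -118.1   27.1] [102. 100.  46.]
tall 3143 [517. 249.] [366.6 582.7  29.7] [351.  572.  103.1] [202. 243. 198.]
tall 447 [408. 258.] [506.1 376.   19.5] [499.7 374.9  14.5] [62. 61. 20.]
tall 4357 [352. 299.] [713.2 326.1  23.8] [701.6 320.9  59.8] [156. 226. 112.]
tall 9643 [492. 361.] [659.2 626.3  10.4] [688.9 585.5  82.3] [401. 229. 157.]
tall 140 [454. 338.] [637.2 545.5   5.1] [647.6 546.8   6.3] [69. 42.  5.]
```

```bash
python3 - <<'E'
from m import *
z=np.load('/tmp/top.npz');P=z['P'].reshape(-1,3)
m=(P[:,0]>400)&(P[:,0]<600)&(P[:,1]>-130)&(P[:,1]<230)&(P[:,2]>6)&(P[:,2]<13)
q=P[m,:2].astype(np.float32)
r=cv2.minAreaRect(q);print(r,cv2.boxPoints(r))
# robust: search angle min extents at percentiles
best=[]
for a in np.radians(np.arange(-15,15,.25)):
    y=np.array([np.sin(a),np.cos(a)]);x=np.array([y[1],-y[0]])
    ex=np.percentile(q@x,[.5,99.5]);ey=np.percentile(q@y,[.5,99.5]);best.append((np.ptp(ex),a,ex,ey,x,y))
b=min(best,key=lambda t:t[0]);_,a,ex,ey,x,y=b
print(np.degrees(a),ex,ey)
cen=x*ex.mean()+y*ey.mean();print('cen',cen,'seat',cen+y*50,'pivot',cen-y*94.5)
j=np.array([501,109]);pv=j-y*144.5;print('pivot from jar',pv)
h=np.array([616,-46.3]);d=h-pv;print('r',np.hypot(*d),'ang from -y clockwise remaining',[np.arctan2(d@x,-(d@y))])
print('x',x,'y',y)
E
```

```text
((500.0504455566406, 49.41343688964844), (199.76235961914062, 358.6476745605469), 0.04852065443992615) [[ 400.01746  228.65263]
 [ 400.32117 -129.99492]
 [ 600.08344 -129.82576]
 [ 599.7797   228.8218 ]]
-5.5 [417.27842286 583.16656071] [-139.75473674  158.17247583]
cen [497.03693563  57.11067489] seat [492.244648  106.8804848] pivot [506.09435924 -36.95426586]
pivot from jar [514.84971124 -34.83475066]
r 101.79800026883701 ang from -y clockwise remaining [np.float64(1.3619362847761276)]
x [0.9953962  0.09584575] y [-0.09584575  0.9953962 ]
```

```bash
python3 - <<'E'
from m import *
im=cv2.imread('pics/top1.png')[180:310,180:330]
cv2.imwrite('pics/crop1.png',cv2.resize(im,None,fx=4,fy=4,interpolation=cv2.INTER_CUBIC))
E
```

```text
(no output)
```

View pics/crop1.png

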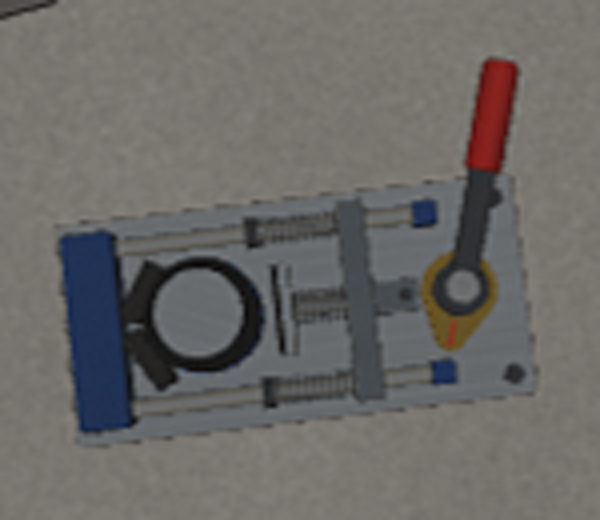

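The crop shows the bed corners at (57,227), (510,177), (537,392) and (82,445). The hub is at (464,287), the handle axis runs (485,168)→(501,62), and the cam nose is at (452,340).

```bash
python3 - <<'E'
from m import *
c=cam('top');print(state()['t'])
def at(u,v,z):
    u=180+(u+.5)/4-.5;v=180+(v+.5)/4-.5
    d=c['R'].T@np.array([(u-c['cx'])/c['f'],(v-c['cy'])/c['f'],1]);o=-c['R'].T@c['t']
    return (o+d*(z-o[2])/d[2])[:2]
k=[at(*p,10) for p in((57,227),(510,177),(537,392),(82,445))]
print(np.round(k,1)); y=(k[0]-k[1]+k[3]-k[2]);y/=np.hypot(*y);x=np.array([y[1],-y[0]])
cen=np.mean(k,0);print('len',np.hypot(*(k[0]-k[1])),np.hypot(*(k[1]-k[2])),'y',y,'x',x,'seat',cen+50*y,'pivot',cen-94.5*y)
hub=at(464,287,72);print('hub',hub)
h0,h1=at(485,168,72),at(499,62,72);print('handle',h0,h1)
for pv in(hub,cen-94.5*y):
  for h in(h0,h1):
    d=h-pv;print(np.hypot(*d),'cam',2-np.arctan2(d@x,-(d@y)))
print('jar foil',at(201,314,112))
E
```

```text
0.15
[[549.5 201.7]
 [586.8 -63.2]
 [461.1 -81.8]
 [423.5 181.7]]
len 267.5676093258057 127.14592813695806 y [-0.14031921  0.99010632] x [0.99010632 0.14031921] seat [498.21390437 109.11243109] pivot [518.49003079 -33.95793166]
hub [518.59804542 -33.94138869]
handle [585.54745311 -44.11506992] [645.8301666  -50.63068555]
67.71799597783624 cam 0.7207944678048337
128.32203743222195 cam 0.7004148766784333
67.82230713801938 cam 0.7203140520826232
128.42698669668738 cam 0.7001777721237643
jar foil [498.54917897 108.7972407 ]
```

Call:
step_arm(plan=[{"rz": -0.7}, {"rz": -0.7}, {"x": -0.8, "y": -0.9}, {"x": -0.8, "y": -0.9}, {"x": -0.8, "y": -0.9}, {"x": -0.8, "y": -0.9}, {"x": -0.8, "y": -0.9}, {"x": -0.8, "y": -0.9}, {"x": -0.8, "y": -0.9}, {"x": -0.8, "y": -0.9}], jaw=-1)

```text
schema error: expected keys x, y, z, rx, ry, rz
```

Call:
step_arm(plan=[{"x": -0.8, "y": -0.9}, {"x": -0.8, "y": -0.9}, {"x": -0.8, "y": -0.9}, {"x": -0.8, "y": -0.9}, {"x": -0.8, "y": -0.9}, {"x": -0.8, "y": -0.9}, {"x": -0.8, "y": -0.9}, {"x": -0.8, "y": -0.9}, {"x": -0.8, "y": -0.9}, {"x": -0.8, "y": -0.9}])

```text
schema error: expected keys x, y, z, rx, ry, rz
```

Call:
step_arm(plan=[{"x": -0.8, "y": -0.9}, {"x": -0.8, "y": -0.9}, {"x": -0.8, "y": -0.9}, {"x": -0.8, "y": -0.9}, {"x": -0.8, "y": -0.9}, {"x": -0.8, "y": -0.9}, {"x": -0.8, "y": -0.9}, {"x": -0.5, "y": -0.8}, {}, {}])

```text
schema error: expected keys x, y, z, rx, ry, rz
```

Call:
step_arm(plan=[{"x": 0, "y": 0, "z": 0, "rx": 0, "ry": 0, "rz": -0.7}, {"x": 0, "y": 0, "z": 0, "rx": 0, "ry": 0, "rz": -0.7}, {"x": -0.8, "y": -0.9, "z": 0, "rx": 0, "ry": 0, "rz": 0}, {"x": -0.8, "y": -0.9, "z": 0, "rx": 0, "ry": 0, "rz": 0}, {"x": -0.8, "y": -0.9, "z": 0, "rx": 0, "ry": 0, "rz": 0}, {"x": -0.8, "y": -0.9, "z": 0, "rx": 0, "ry": 0, "rz": 0}, {"x": -0.8, "y": -0.9, "z": 0, "rx": 0, "ry": 0, "rz": 0}, {"x": -0.8, "y": -0.9, "z": 0, "rx": 0, "ry": 0, "rz": 0}, {"x": -0.8, "y": -0.9, "z": 0, "rx": 0, "ry": 0, "rz": 0}, {"x": -0.8, "y": -0.9, "z": 0, "rx": 0, "ry": 0, "rz": 0}], jaw=-1)

```text
t: 0.98
eef_pos: [303.6, 401.0, 214.6]
tcp_rot: [-3.142, -0.0, 3.009]
ft_force: [0.3, 0.7, -0.1]
opening: 0.996
grip_force: 0.0
```

Call:
step_arm(plan=[{"x": -0.8, "y": -0.9, "z": 0, "rx": 0, "ry": 0, "rz": 0}, {"x": -0.8, "y": -0.9, "z": 0, "rx": 0, "ry": 0, "rz": 0}, {"x": -0.8, "y": -0.9, "z": 0, "rx": 0, "ry": 0, "rz": 0}, {"x": -0.8, "y": -0.9, "z": 0, "rx": 0, "ry": 0, "rz": 0}, {"x": -0.8, "y": -0.9, "z": 0, "rx": 0, "ry": 0, "rz": 0}, {"x": -0.8, "y": -0.9, "z": 0, "rx": 0, "ry": 0, "rz": 0}, {"x": -0.8, "y": -0.9, "z": 0, "rx": 0, "ry": 0, "rz": 0}, {"x": -0.8, "y": -0.9, "z": 0, "rx": 0, "ry": 0, "rz": 0}, {"x": -0.8, "y": -0.9, "z": 0, "rx": 0, "ry": 0, "rz": 0}, {"x": -0.8, "y": -0.9, "z": 0, "rx": 0, "ry": 0, "rz": 0}])

```text
t: 1.82
eef_pos: [472.1, 151.4, 214.6]
tcp_rot: [3.142, -0.0, 3.009]
ft_force: [-0.3, 0.6, 0.9]
opening: 0.999
grip_force: 0.0
```

Call:
step_arm(plan=[{"x": -0.8, "y": -0.8, "z": 0, "rx": 0, "ry": 0, "rz": 0}, {"x": -0.9, "y": -0.8, "z": 0, "rx": 0, "ry": 0, "rz": 0}, {"x": -0.9, "y": -0.8, "z": 0, "rx": 0, "ry": 0, "rz": 0}, {"x": -0.9, "y": -0.8, "z": 0, "rx": 0, "ry": 0, "rz": 0}, {"x": -0.9, "y": -0.8, "z": 0, "rx": 0, "ry": 0, "rz": 0}, {"x": -0.9, "y": -0.8, "z": 0, "rx": 0, "ry": 0, "rz": 0}, {"x": -0.8, "y": -0.8, "z": 0, "rx": 0, "ry": 0, "rz": 0}, {"x": -0.4, "y": -0.8, "z": 0, "rx": 0, "ry": 0, "rz": 0}, {"x": 0, "y": 0, "z": 0, "rx": 0, "ry": 0, "rz": 0}, {"x": 0, "y": 0, "z": 0, "rx": 0, "ry": 0, "rz": 0}])

```text
t: 2.65
eef_pos: [611.4, -28.1, 214.0]
tcp_rot: [3.141, -0.001, 3.007]
ft_force: [-0.4, 0.0, -0.4]
opening: 1.001
grip_force: 0.0
```

Call:
step_arm(plan=[{"x": -0.27, "y": -0.71, "z": 0, "rx": 0, "ry": 0, "rz": 0}, {"x": 0, "y": 0, "z": 0.8, "rx": 0, "ry": 0, "rz": 0}, {"x": 0, "y": 0, "z": 0.9, "rx": 0, "ry": 0, "rz": 0}, {"x": 0, "y": 0, "z": 0.9, "rx": 0, "ry": 0, "rz": 0}, {"x": 0, "y": 0, "z": 0.9, "rx": 0, "ry": 0, "rz": 0}, {"x": 0, "y": 0, "z": 0.9, "rx": 0, "ry": 0, "rz": 0}, {"x": 0, "y": 0, "z": 0.9, "rx": 0, "ry": 0, "rz": 0}, {"x": 0, "y": 0, "z": 0.9, "rx": 0, "ry": 0, "rz": 0}, {"x": 0, "y": 0, "z": 0.5, "rx": 0, "ry": 0, "rz": 0}, {"x": 0, "y": 0, "z": 0, "rx": 0, "ry": 0, "rz": 0}])

```text
t: 3.48
eef_pos: [614.4, -44.7, 44.8]
tcp_rot: [3.141, -0.004, 3.01]
ft_force: [-0.5, 0.8, -0.1]
opening: 0.998
grip_force: 0.0
```

Call:
step_arm(plan=[{"x": 0, "y": 0, "z": 0, "rx": 0, "ry": 0, "rz": 0}, {"x": 0, "y": 0, "z": 0, "rx": 0, "ry": 0, "rz": 0}, {"x": 0, "y": 0, "z": 0, "rx": 0, "ry": 0, "rz": 0}, {"x": 0, "y": 0, "z": 0, "rx": 0, "ry": 0, "rz": 0}, {"x": 0, "y": 0, "z": 0, "rx": 0, "ry": 0, "rz": 0}, {"x": 0, "y": 0, "z": 0, "rx": 0, "ry": 0, "rz": 0}, {"x": 0, "y": 0, "z": 0, "rx": 0, "ry": 0, "rz": 0}, {"x": 0, "y": 0, "z": 0, "rx": 0, "ry": 0, "rz": 0}, {"x": 0, "y": 0, "z": 0, "rx": 0, "ry": 0, "rz": 0}, {"x": 0, "y": 0, "z": 0, "rx": 0, "ry": 0, "rz": 0}], jaw=0.3)

```text
t: 4.32
eef_pos: [615.8, -45.8, 47.1]
tcp_rot: [3.142, -0.0, 3.009]
ft_force: [-0.7, -1.1, 0.6]
opening: 0.374
grip_force: 0.0
```

Call:
step_arm(plan=[{"x": 0, "y": 0, "z": 0, "rx": 0, "ry": 0, "rz": 0}, {"x": 0, "y": 0, "z": 0, "rx": 0, "ry": 0, "rz": 0}, {"x": 0, "y": 0, "z": 0, "rx": 0, "ry": 0, "rz": 0}, {"x": 0, "y": 0, "z": 0, "rx": 0, "ry": 0, "rz": 0}, {"x": 0, "y": 0, "z": 0, "rx": 0, "ry": 0, "rz": 0}, {"x": 0, "y": 0, "z": 0, "rx": 0, "ry": 0, "rz": 0}, {"x": 0, "y": 0, "z": 0, "rx": 0, "ry": 0, "rz": 0}, {"x": 0, "y": 0, "z": 0, "rx": 0, "ry": 0, "rz": 0}, {"x": 0, "y": 0, "z": 0, "rx": 0, "ry": 0, "rz": 0}, {"x": 0, "y": 0, "z": 0, "rx": 0, "ry": 0, "rz": 0}], jaw=1)

```text
t: 5.15
eef_pos: [616.0, -46.1, 47.1]
tcp_rot: [-3.141, 0.001, 3.009]
ft_force: [2.3, -4.9, -2.3]
opening: 0.224
grip_force: 30.0
```

Call:
step_arm(plan=[{"x": 0.005, "y": -0.197, "z": 0, "rx": 0, "ry": 0, "rz": 0.5}, {"x": 0.005, "y": -0.197, "z": 0, "rx": 0, "ry": 0, "rz": 0.5}, {"x": 0.005, "y": -0.197, "z": 0, "rx": 0, "ry": 0, "rz": 0.5}, {"x": 0.005, "y": -0.197, "z": 0, "rx": 0, "ry": 0, "rz": 0.5}, {"x": 0.005, "y": -0.197, "z": 0, "rx": 0, "ry": 0, "rz": 0.5}, {"x": 0.005, "y": -0.197, "z": 0, "rx": 0, "ry": 0, "rz": 0.5}, {"x": 0.005, "y": -0.197, "z": 0, "rx": 0, "ry": 0, "rz": 0.5}, {"x": 0.005, "y": -0.197, "z": 0, "rx": 0, "ry": 0, "rz": 0.5}, {"x": 0, "y": 0, "z": 0, "rx": 0, "ry": 0, "rz": 0}, {"x": 0, "y": 0, "z": 0, "rx": 0, "ry": 0, "rz": 0}])

```text
t: 5.98
eef_pos: [603.5, -83.6, 47.2]
tcp_rot: [3.141, 0.002, 2.608]
ft_force: [3.2, -7.2, -3.3]
opening: 0.224
grip_force: 30.0
```

```bash
cat > lev.py <<'E'
from h import *
s=state();p=s['eef_pos'];d=p[:2]-[518.5,-34];a=np.arctan2(d[1],d[0])
print('r',np.hypot(*d),'ang',a,'remain',a+1.430,'yaw-pi',s['tcp_rot'][2]-np.pi,s['ft_force'],s['grip_force'],s['t'])
E
python3 lev.py
```

```text
r 98.43905310859705 ang -0.5276949789989834 remain 0.9023050210010165 yaw-pi -0.5334092169046714 [ 3.20803138 -7.15958259 -3.29576844] 30.00399738550186 5.9833
```

Call:
step_arm(plan=[{"x": 0.005, "y": -0.197, "z": 0, "rx": 0, "ry": 0, "rz": 0.5}, {"x": 0.005, "y": -0.197, "z": 0, "rx": 0, "ry": 0, "rz": 0.5}, {"x": 0.005, "y": -0.197, "z": 0, "rx": 0, "ry": 0, "rz": 0.5}, {"x": 0.005, "y": -0.197, "z": 0, "rx": 0, "ry": 0, "rz": 0.5}, {"x": 0.005, "y": -0.197, "z": 0, "rx": 0, "ry": 0, "rz": 0.5}, {"x": 0.005, "y": -0.197, "z": 0, "rx": 0, "ry": 0, "rz": 0.5}, {"x": 0.005, "y": -0.197, "z": 0, "rx": 0, "ry": 0, "rz": 0.5}, {"x": 0.005, "y": -0.197, "z": 0, "rx": 0, "ry": 0, "rz": 0.5}, {"x": 0.005, "y": -0.197, "z": 0, "rx": 0, "ry": 0, "rz": 0.5}, {"x": 0, "y": 0, "z": 0, "rx": 0, "ry": 0, "rz": 0}])

```text
t: 6.82
eef_pos: [573.7, -115.8, 47.2]
tcp_rot: [3.14, 0.003, 2.156]
ft_force: [4.7, -9.5, -5.5]
opening: 0.222
grip_force: 30.0
```

Call:
step_arm(plan=[{"x": 0.005, "y": -0.197, "z": 0, "rx": 0, "ry": 0, "rz": 0.5}, {"x": 0.005, "y": -0.197, "z": 0, "rx": 0, "ry": 0, "rz": 0.5}, {"x": 0.005, "y": -0.197, "z": 0, "rx": 0, "ry": 0, "rz": 0.5}, {"x": 0.005, "y": -0.197, "z": 0, "rx": 0, "ry": 0, "rz": 0.5}, {"x": 0.005, "y": -0.197, "z": 0, "rx": 0, "ry": 0, "rz": 0.5}, {"x": 0.005, "y": -0.197, "z": 0, "rx": 0, "ry": 0, "rz": 0.5}, {"x": 0.005, "y": -0.197, "z": 0, "rx": 0, "ry": 0, "rz": 0.5}, {"x": 0.005, "y": -0.197, "z": 0, "rx": 0, "ry": 0, "rz": 0.5}, {"x": 0, "y": 0, "z": 0, "rx": 0, "ry": 0, "rz": 0}, {"x": 0, "y": 0, "z": 0, "rx": 0, "ry": 0, "rz": 0}])

```text
t: 7.65
eef_pos: [537.3, -131.0, 47.2]
tcp_rot: [3.14, 0.002, 1.758]
ft_force: [1.6, -14.4, -5.7]
opening: 0.223
grip_force: 30.0
```

```bash
python3 lev.py
```

```text
r 98.84543903101437 ang -1.3789853040040927 remain 0.051014695995907244 yaw-pi -1.3831075586965724 [  1.60656471 -14.35716684  -5.70309139] 29.986956417560577 7.65
```

Call:
step_arm(plan=[{"x": 0.005, "y": -0.2, "z": 0, "rx": 0, "ry": 0, "rz": 0.5}, {"x": 0, "y": 0, "z": 0, "rx": 0, "ry": 0, "rz": 0}, {"x": 0, "y": 0, "z": 0, "rx": 0, "ry": 0, "rz": 0}, {"x": 0, "y": 0, "z": 0, "rx": 0, "ry": 0, "rz": 0}, {"x": 0, "y": 0, "z": 0, "rx": 0, "ry": 0, "rz": 0}, {"x": 0, "y": 0, "z": 0, "rx": 0, "ry": 0, "rz": 0}, {"x": 0, "y": 0, "z": 0, "rx": 0, "ry": 0, "rz": 0}, {"x": 0, "y": 0, "z": 0, "rx": 0, "ry": 0, "rz": 0}, {"x": 0, "y": 0, "z": 0, "rx": 0, "ry": 0, "rz": 0}, {"x": 0, "y": 0, "z": 0, "rx": 0, "ry": 0, "rz": 0}])

```text
t: 8.48
eef_pos: [532.3, -131.9, 47.2]
tcp_rot: [3.14, 0.002, 1.709]
ft_force: [1.1, -14.6, -5.0]
opening: 0.227
grip_force: 30.0
```

Call:
step_arm(plan=[{"x": 0, "y": 0, "z": 0, "rx": 0, "ry": 0, "rz": 0}, {"x": 0, "y": 0, "z": 0, "rx": 0, "ry": 0, "rz": 0}, {"x": 0, "y": 0, "z": 0, "rx": 0, "ry": 0, "rz": 0}, {"x": 0, "y": 0, "z": 0, "rx": 0, "ry": 0, "rz": 0}, {"x": 0, "y": 0, "z": 0, "rx": 0, "ry": 0, "rz": 0}, {"x": 0, "y": 0, "z": 0, "rx": 0, "ry": 0, "rz": 0}, {"x": 0, "y": 0, "z": 0, "rx": 0, "ry": 0, "rz": 0}, {"x": 0, "y": 0, "z": 0, "rx": 0, "ry": 0, "rz": 0}, {"x": 0, "y": 0, "z": 0, "rx": 0, "ry": 0, "rz": 0}, {"x": 0, "y": 0, "z": 0, "rx": 0, "ry": 0, "rz": 0}], jaw=0)

```text
t: 9.32
eef_pos: [531.6, -130.3, 47.1]
tcp_rot: [-3.142, -0.0, 1.709]
ft_force: [-0.2, -0.2, -0.0]
opening: 0.502
grip_force: 0.0
```

Call:
step_arm(plan=[{"x": 0, "y": 0, "z": -0.6, "rx": 0, "ry": 0, "rz": 0}, {"x": 0, "y": 0, "z": -0.9, "rx": 0, "ry": 0, "rz": 0}, {"x": 0, "y": 0, "z": -0.9, "rx": 0, "ry": 0, "rz": 0}, {"x": 0, "y": 0, "z": -0.9, "rx": 0, "ry": 0, "rz": 0}, {"x": 0, "y": 0, "z": -0.9, "rx": 0, "ry": 0, "rz": 0}, {"x": 0, "y": 0, "z": -0.9, "rx": 0, "ry": 0, "rz": 0}, {"x": 0, "y": 0, "z": -0.9, "rx": 0, "ry": 0, "rz": 0}, {"x": 0, "y": 0, "z": -0.5, "rx": 0, "ry": 0, "rz": 0}, {"x": 0, "y": 0, "z": 0, "rx": 0, "ry": 0, "rz": 0}, {"x": 0, "y": 0, "z": 0, "rx": 0, "ry": 0, "rz": 0}], jaw=-1)

```text
t: 10.15
eef_pos: [531.5, -130.3, 209.7]
tcp_rot: [3.141, 0.0, 1.709]
ft_force: [-0.5, -0.2, 0.1]
opening: 0.998
grip_force: 0.0
```

```bash
python3 - <<'E'
from h import *
s=state();print(s['eef_pos'],s['tcp_rot'],s['joints'],s['t'])
c=cam('wrist');save(c,'wrist1.png');np.savez('/tmp/w.npz',im=c['image'],P=cloud(c));print(c['R'],c['t'],c['f'])
E
```

```text
[ 531.54293679 -130.29565088  209.65662214] [3.14079665e+00 3.05305531e-04 1.70881851e+00] [-3.61150539e-01  3.85947186e-01  1.75714119e+00  1.34482264e-04
  9.97659264e-01 -4.99245720e-01] 10.15
[[ 9.90442362e-01  1.37926348e-01 -5.00398343e-04]
 [ 1.32073553e-01 -9.47355526e-01  2.91674619e-01]
 [ 3.97555598e-02 -2.88952988e-01 -9.56517468e-01]] [-509.69853743 -224.70023751  328.93994803] 349.0393506997506
```

View pics/wrist1.png

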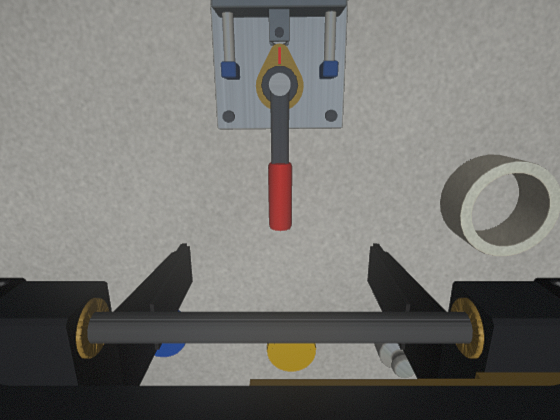

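Lever points straight along the vice axis, with the red nose mark (280,55) aimed at the roller (280,35). Next I refine the lid and jar positions.

```bash
cat > fit.py <<'E'
from m import *
def ray(c,u,v,z):
    d=np.stack([(u-c['cx'])/c['f'],(v-c['cy'])/c['f'],np.ones_like(u)],-1)@c['R'];o=-c['R'].T@c['t']
    return (o+d*((z-o[2])/d[...,2])[...,None])[...,:2]
def circ(c,mask,near,z,R):
    n,l,s,ce=cv2.connectedComponentsWithStats(mask.astype(np.uint8))
    best=None
    for i in range(1,n):
        if s[i,4]<30: continue
        cnt=max(cv2.findContours((l==i).astype(np.uint8),0,1)[0],key=len)[:,0].astype(float)
        p=ray(c,cnt[:,0],cnt[:,1],z); (mc,r)=cv2.minEnclosingCircle(p.astype(np.float32))
        if np.hypot(*(np.array(mc)-near))<40:
            e=cv2.fitEllipse(p.astype(np.float32)); hull=(p.min(0)+p.max(0))/2
            ar=ray(c,*np.nonzero(l==i)[::-1],z) if 0 else ray(c,np.nonzero(l==i)[1].astype(float),np.nonzero(l==i)[0].astype(float),z)
            print(s[i,4],'enc',np.round(mc,1),round(r,1),'ell',np.round(e[0],1),np.round(e[1],1),'mean',ar.mean(0).round(1))
E
python3 - <<'E'
from fit import *
for n in('top','scene'):
    c=cam(n);im=c['image'];hsv=cv2.cvtColor(im,cv2.COLOR_RGB2HSV).astype(int);P=cloud(c);H,S,V=np.moveaxis(hsv,2,0)
    print(n,'lid');circ(c,(abs(H-115)<12)&(S>120),[417,-334],19,30)
    print('foil');m=(S<60)&(V>90)&(P[...,2]>80);circ(c,m,[499,109],112,24.7)
    print('foilP',[b[2:] for b in blob(P,(P[...,2]>104)&(P[...,2]<122)&(S<60)) if abs(b[2][0]-499)<20])
    save(c,n+'2.png')
E
```

```text
top lid
339 enc [ 415.5 -336.1] 29.6 ell [ 413.7 -343.1] [37.7 61.7] mean [ 413.7 -343.3]
foil
386 enc [499. 112.] 23.7 ell [499.2 112. ] [45.1 45.8] mean [499.2 112. ]
foilP [(array([498.9, 110.8, 113.1]), array([498.8, 110.6, 111.5]), array([47., 47., 15.]))]
scene lid
136 enc [ 419.3 -334.8] 29.2 ell [ 418.8 -335.1] [51.6 55.1] mean [ 419.1 -334.9]
foil
181 enc [504.8 111. ] 27.4 ell [501.7 110.1] [43. 51.] mean [501.8 110.1]
foilP [(array([504.4, 111.6, 110.9]), array([501.2, 110.5, 109.4]), array([51., 48., 11.]))]
```

View pics/top2.png

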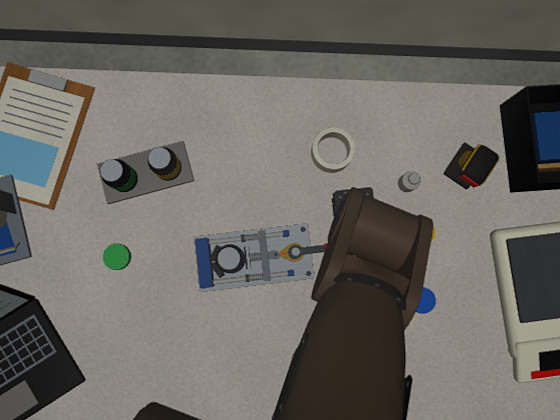

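Lid is partly hidden by the arm here, so I fit it from the first picture.

```bash
python3 - <<'E'
from fit import *
c=cam('top');z=np.load('/tmp/top.npz');hsv=cv2.cvtColor(z['im'],cv2.COLOR_RGB2HSV).astype(int);H,S,V=np.moveaxis(hsv,2,0);P=z['P']
circ(c,(abs(H-115)<12)&(S>120),[417,-334],20,30)
circ(c,(S<60)&(V>90)&(P[...,2]>80),[499,109],112,24.7)
E
```

```text
542 enc [ 417.4 -333.2] 31.3 ell [ 416.4 -333.2] [57. 61.] mean [ 416.3 -333.2]
368 enc [499.4 110.4] 23.2 ell [499.2 110.3] [44.2 44.4] mean [499.2 110.4]
```

Call:
step_arm(plan=[{"x": -0.8, "y": -0.6, "z": 0, "rx": 0, "ry": 0, "rz": 0}, {"x": -0.8, "y": -0.6, "z": 0, "rx": 0, "ry": 0, "rz": 0}, {"x": -0.8, "y": -0.6, "z": 0, "rx": 0, "ry": 0, "rz": 0}, {"x": -0.8, "y": -0.6, "z": 0, "rx": 0, "ry": 0, "rz": 0}, {"x": -0.8, "y": -0.6, "z": 0, "rx": 0, "ry": 0, "rz": 0}, {"x": -0.8, "y": -0.6, "z": 0, "rx": 0, "ry": 0, "rz": 0}, {"x": 0, "y": -0.6, "z": 0, "rx": 0, "ry": 0, "rz": 0}, {"x": 0, "y": -0.7, "z": 0, "rx": 0, "ry": 0, "rz": 0}, {"x": 0, "y": -0.7, "z": 0, "rx": 0, "ry": 0, "rz": 0}, {"x": 0, "y": 0, "z": 0, "rx": 0, "ry": 0, "rz": 0}])

```text
t: 11.18
eef_pos: [407.1, -268.4, 208.8]
tcp_rot: [-3.14, -0.002, 1.707]
ft_force: [0.6, 0.2, 0.8]
opening: 0.999
grip_force: 0.0
```

```bash
python3 - <<'E'
from fit import *
s=state();print(s['eef_pos'],s['tcp_rot'],s['t'])
c=cam('wrist');hsv=cv2.cvtColor(c['image'],cv2.COLOR_RGB2HSV).astype(int);H,S,V=np.moveaxis(hsv,2,0);P=cloud(c)
save(c,'wrist2.png')
circ(c,(abs(H-115)<12)&(S>120),[417,-334],20,30)
E
```

```text
[ 407.11016783 -268.38526823  208.82061356] [-3.13981253e+00 -1.73808010e-03  1.70746157e+00] 11.1833
2138 enc [ 416.  -334.7] 30.9 ell [ 416.1 -335.3] [58.7 59.6] mean [ 416.  -334.9]
```

View pics/wrist2.png

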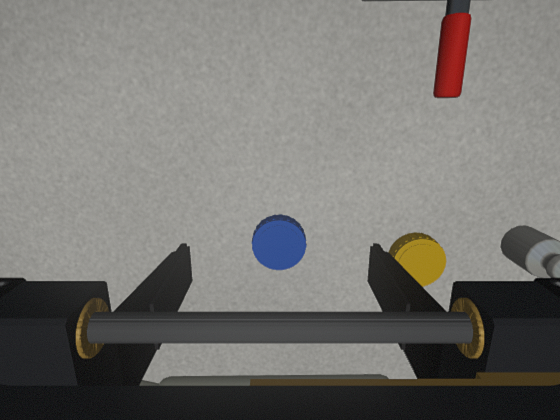

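Call:
step_arm(plan=[{"x": -0.7, "y": 0, "z": 0.3, "rx": 0, "ry": 0, "rz": 0}, {"x": -0.7, "y": 0, "z": 0.6, "rx": 0, "ry": 0, "rz": 0}, {"x": -0.7, "y": 0, "z": 0.8, "rx": 0, "ry": 0, "rz": 0}, {"x": -0.58, "y": 0, "z": 0.9, "rx": 0, "ry": 0, "rz": 0}, {"x": 0, "y": 0, "z": 0.9, "rx": 0, "ry": 0, "rz": 0}, {"x": 0, "y": 0, "z": 0.9, "rx": 0, "ry": 0, "rz": 0}, {"x": 0, "y": 0, "z": 0.8, "rx": 0, "ry": 0, "rz": 0}, {"x": 0, "y": 0, "z": 0.8, "rx": 0, "ry": 0, "rz": 0}, {"x": 0, "y": 0, "z": 0, "rx": 0, "ry": 0, "rz": 0}, {"x": 0, "y": 0, "z": 0, "rx": 0, "ry": 0, "rz": 0}])

```text
t: 12.07
eef_pos: [419.0, -334.4, 58.8]
tcp_rot: [-3.14, -0.002, 1.709]
ft_force: [-0.5, -0.1, -0.3]
opening: 0.997
grip_force: 0.0
```

```bash
python3 - <<'E'
from fit import *
s=state();print(s['eef_pos'],s['tcp_rot'],s['ft_force'],s['t'])
E
```

```text
[ 419.00570977 -334.41627855   58.75185739] [-3.14040122e+00 -1.88187455e-03  1.70915546e+00] [-0.45495311 -0.14644348 -0.27355901] 12.0667
```

Call:
step_arm(plan=[{"x": 0, "y": -0.11, "z": 0.4, "rx": 0, "ry": 0, "rz": 0}, {"x": 0, "y": 0, "z": 0.6, "rx": 0, "ry": 0, "rz": 0}, {"x": 0, "y": 0, "z": 0.5, "rx": 0, "ry": 0, "rz": 0}, {"x": 0, "y": 0, "z": 0.4, "rx": 0, "ry": 0, "rz": 0}, {"x": 0, "y": 0, "z": 0.25, "rx": 0, "ry": 0, "rz": 0}, {"x": 0, "y": 0, "z": 0, "rx": 0, "ry": 0, "rz": 0}, {"x": 0, "y": 0, "z": 0, "rx": 0, "ry": 0, "rz": 0}, {"x": 0, "y": 0, "z": 0, "rx": 0, "ry": 0, "rz": 0}, {"x": 0, "y": 0, "z": 0, "rx": 0, "ry": 0, "rz": 0}, {"x": 0, "y": 0, "z": 0, "rx": 0, "ry": 0, "rz": 0}])

```text
t: 12.9
eef_pos: [416.1, -335.4, 6.4]
tcp_rot: [3.141, 0.001, 1.709]
ft_force: [-0.1, 0.1, 1.1]
opening: 1.0
grip_force: 0.0
```

Call:
step_arm(plan=[{"x": 0, "y": 0, "z": 0, "rx": 0, "ry": 0, "rz": 0}, {"x": 0, "y": 0, "z": 0, "rx": 0, "ry": 0, "rz": 0}, {"x": 0, "y": 0, "z": 0, "rx": 0, "ry": 0, "rz": 0}, {"x": 0, "y": 0, "z": 0, "rx": 0, "ry": 0, "rz": 0}, {"x": 0, "y": 0, "z": 0, "rx": 0, "ry": 0, "rz": 0}, {"x": 0, "y": 0, "z": 0, "rx": 0, "ry": 0, "rz": 0}, {"x": 0, "y": 0, "z": 0, "rx": 0, "ry": 0, "rz": 0}, {"x": 0, "y": 0, "z": 0, "rx": 0, "ry": 0, "rz": 0}, {"x": 0, "y": 0, "z": 0, "rx": 0, "ry": 0, "rz": 0}, {"x": 0, "y": 0, "z": 0, "rx": 0, "ry": 0, "rz": 0}], jaw=1)

```text
t: 13.73
eef_pos: [415.9, -335.2, 5.8]
tcp_rot: [-3.142, -0.0, 1.709]
ft_force: [0.3, 0.4, 1.0]
opening: 0.633
grip_force: 30.0
```

Call:
step_arm(plan=[{"x": 0, "y": 0, "z": -0.4, "rx": 0, "ry": 0, "rz": 0}, {"x": 0, "y": 0, "z": -0.7, "rx": 0, "ry": 0, "rz": 0}, {"x": 0, "y": 0, "z": -0.9, "rx": 0, "ry": 0, "rz": 0}, {"x": 0, "y": 0, "z": -0.9, "rx": 0, "ry": 0, "rz": 0}, {"x": 0, "y": 0, "z": -0.9, "rx": 0, "ry": 0, "rz": 0}, {"x": 0, "y": 0, "z": -0.9, "rx": 0, "ry": 0, "rz": 0}, {"x": 0.4, "y": 0.2, "z": -0.9, "rx": 0, "ry": 0, "rz": 0}, {"x": 0.7, "y": 0.3, "z": -0.9, "rx": 0, "ry": 0, "rz": 0}, {"x": 0.7, "y": 0.3, "z": -0.9, "rx": 0, "ry": 0, "rz": 0}, {"x": 0.7, "y": 0.3, "z": -0.6, "rx": 0, "ry": 0, "rz": 0}])

```text
t: 14.57
eef_pos: [434.7, -268.9, 208.6]
tcp_rot: [3.14, 0.002, 1.708]
ft_force: [0.2, -0.2, 0.1]
opening: 0.632
grip_force: 30.0
```

Call:
step_arm(plan=[{"x": 0.7, "y": 0.3, "z": 0, "rx": 0, "ry": 0, "rz": 0}, {"x": 0.7, "y": 0.3, "z": 0, "rx": 0, "ry": 0, "rz": 0}, {"x": 0.7, "y": 0.3, "z": 0, "rx": 0, "ry": 0, "rz": 0}, {"x": 0.7, "y": 0.3, "z": 0, "rx": 0, "ry": 0, "rz": 0}, {"x": 0.7, "y": 0.3, "z": 0, "rx": 0, "ry": 0, "rz": 0}, {"x": 0.7, "y": 0.3, "z": 0, "rx": 0, "ry": 0, "rz": 0}, {"x": 0.7, "y": 0.3, "z": 0, "rx": 0, "ry": 0, "rz": 0}, {"x": 0.7, "y": 0.3, "z": 0, "rx": 0, "ry": 0, "rz": 0}, {"x": 0.7, "y": 0.3, "z": 0, "rx": 0, "ry": 0, "rz": 0}, {"x": 0.7, "y": 0.3, "z": 0, "rx": 0, "ry": 0, "rz": 0}])

```text
t: 15.4
eef_pos: [484.7, -84.8, 206.6]
tcp_rot: [3.141, 0.0, 1.709]
ft_force: [0.8, -0.8, 0.0]
opening: 0.63
grip_force: 30.0
```

Call:
step_arm(plan=[{"x": 0.7, "y": 0.3, "z": 0, "rx": 0, "ry": 0, "rz": 0}, {"x": 0.7, "y": 0.3, "z": 0, "rx": 0, "ry": 0, "rz": 0}, {"x": 0.7, "y": 0.3, "z": 0, "rx": 0, "ry": 0, "rz": 0}, {"x": 0.7, "y": 0.3, "z": 0, "rx": 0, "ry": 0, "rz": 0}, {"x": 0.5, "y": 0.3, "z": 0, "rx": 0, "ry": 0, "rz": 0}, {"x": 0, "y": 0, "z": 0, "rx": 0, "ry": 0, "rz": 0}, {"x": 0, "y": 0, "z": 0, "rx": 0, "ry": 0, "rz": 0}, {"x": 0, "y": 0, "z": 0, "rx": 0, "ry": 0, "rz": 0}, {"x": 0, "y": 0, "z": 0, "rx": 0, "ry": 0, "rz": 0}, {"x": 0, "y": 0, "z": 0, "rx": 0, "ry": 0, "rz": 0}])

```text
t: 16.23
eef_pos: [510.3, 0.4, 206.0]
tcp_rot: [3.142, -0.0, 1.708]
ft_force: [0.1, 0.3, 0.1]
opening: 0.629
grip_force: 30.0
```

```bash
python3 - <<'E'
from fit import *
s=state();print(s['eef_pos'],s['tcp_rot'],s['opening'],s['t'])
c=cam('wrist');hsv=cv2.cvtColor(c['image'],cv2.COLOR_RGB2HSV).astype(int);H,S,V=np.moveaxis(hsv,2,0);P=cloud(c)
save(c,'wrist3.png')
print('foil');circ(c,(S<60)&(V>90)&(abs(P[...,2]-112)<8),[499,109],112,25)
print('lid');circ(c,(abs(H-115)<12)&(S>120),s['eef_pos'][:2],s['eef_pos'][2]+15,30)
E
```

```text
[5.10335030e+02 3.87787087e-01 2.06002570e+02] [ 3.14157901e+00 -7.54410338e-05  1.70785432e+00] 0.6293574597091012 16.2333
foil
3895 enc [499.1 111.5] 23.8 ell [499.2 111.5] [46.8 47. ] mean [499.1 112. ]
lid
147 enc [487.   32.7] 3.7 ell [487.1  32.5] [6.2 6.3] mean [487.1  32.5]
10184 enc [511.2   3.8] 32.1 ell [510.9   5.9] [56.8 61. ] mean [510.8   7. ]
```

View pics/wrist3.png

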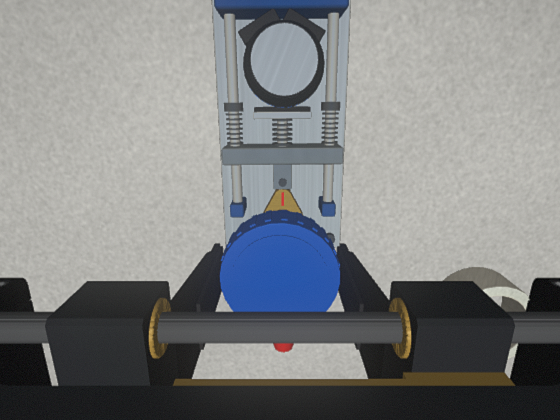

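```bash
python3 - <<'E'
from fit import *
s=state();T=s['eef_pos'][:2];yw=s['tcp_rot'][2];X=np.array([np.cos(yw),np.sin(yw)]);Y=np.array([np.sin(yw),-np.cos(yw)])
c=cam('wrist');hsv=cv2.cvtColor(c['image'],cv2.COLOR_RGB2HSV).astype(int);H,S,V=np.moveaxis(hsv,2,0)
m=(abs(H-115)<12)&(S>120)
z0=s['eef_pos'][2]-5.8
for col in(260,270,280,290,300):
    r=np.nonzero(m[200:300,col])[0]; v=200+r.min()-.5
    p=ray(c,np.array(float(col)),np.array(v),z0)-T; print(col,v,V[205:230:3,col],'x,y',p@X,p@Y,'-> centre',p@X-np.sqrt(900-(p@Y)**2))
d=np.array([499.2,111.8])-T;print('jar rel tool x,y',d@X,d@Y,'units',d@X/25,d@Y/25)
E
```

```text
260 213.5 [174 175 174  97  98  99 100 155 173] x,y 26.84917821226192 -9.033616697688885 -> centre -1.7584041630321643
270 210.5 [158 156 101  99  98 170 122 174 174] x,y 28.51776265396821 -3.7230284344739752 -> centre -1.2503252805313494
280 210.5 [153 153  98  99  99 100 160 174 174] x,y 28.521824946273416 1.5607006606597638 -> centre -1.4375511061048485
290 212.5 [151 156 120  97 100 100 107 176 173] x,y 27.41732390352576 6.854167835277837 -> centre -1.7891887826174262
300 213.5 [180 120 126  99  99  94 151 138 174] x,y 26.8657201146655 12.156072676022188 -> centre -0.5610897088496429
jar rel tool x,y 111.85583077891977 4.120507342759394 units 4.4742332311567905 0.16482029371037576
```

Call:
step_arm(plan=[{"x": 0.4, "y": 0.065, "z": 0, "rx": 0, "ry": 0, "rz": 0}, {"x": 0.8, "y": 0.05, "z": 0, "rx": 0, "ry": 0, "rz": 0}, {"x": 0.9, "y": 0.05, "z": 0, "rx": 0, "ry": 0, "rz": 0}, {"x": 0.9, "y": 0, "z": 0, "rx": 0, "ry": 0, "rz": 0}, {"x": 0.9, "y": 0, "z": 0.4, "rx": 0, "ry": 0, "rz": 0}, {"x": 0.6, "y": 0, "z": 0.8, "rx": 0, "ry": 0, "rz": 0}, {"x": 0, "y": 0, "z": 0.9, "rx": 0, "ry": 0, "rz": 0}, {"x": 0, "y": 0, "z": 0.8, "rx": 0, "ry": 0, "rz": 0}, {"x": 0, "y": 0, "z": 0.4, "rx": 0, "ry": 0, "rz": 0}, {"x": 0, "y": 0, "z": 0, "rx": 0, "ry": 0, "rz": 0}])

```text
t: 17.17
eef_pos: [498.3, 113.3, 121.7]
tcp_rot: [-3.138, -0.0, 1.709]
ft_force: [-0.8, -0.3, -0.9]
opening: 0.636
grip_force: 30.0
```

Call:
step_arm(plan=[{"x": 0, "y": 0, "z": 0, "rx": 0, "ry": 0, "rz": 0}, {"x": 0, "y": 0, "z": 0, "rx": 0, "ry": 0, "rz": 0}, {"x": 0, "y": 0, "z": 0, "rx": 0, "ry": 0, "rz": 0}, {"x": 0, "y": 0, "z": 0, "rx": 0, "ry": 0, "rz": 0}, {"x": 0, "y": 0, "z": 0, "rx": 0, "ry": 0, "rz": 0}, {"x": 0, "y": 0, "z": 0, "rx": 0, "ry": 0, "rz": 0}, {"x": 0, "y": 0, "z": 0, "rx": 0, "ry": 0, "rz": 0}, {"x": 0, "y": 0, "z": 0, "rx": 0, "ry": 0, "rz": 0}, {"x": 0, "y": 0, "z": 0, "rx": 0, "ry": 0, "rz": 0}, {"x": 0, "y": 0, "z": 0, "rx": 0, "ry": 0, "rz": 0}])

```text
t: 18.0
eef_pos: [499.2, 113.0, 123.4]
tcp_rot: [3.142, -0.0, 1.709]
ft_force: [-0.3, 0.5, -1.4]
opening: 0.63
grip_force: 30.0
```

```bash
cat > rel.py <<'E'
from h import *
s=state();T=s['eef_pos'][:2];yw=s['tcp_rot'][2];X=np.array([np.cos(yw),np.sin(yw)]);Y=np.array([np.sin(yw),-np.cos(yw)])
d=np.array([499.2,111.8])-T;print(s['eef_pos'],s['ft_force'],s['moment'],'jar rel tool mm',d@X,d@Y,s['t'])
E
python3 rel.py
```

```text
[499.17537945 113.04736392 123.38312734] [-0.32711899  0.53115563 -1.36749671] [-0.05199451  0.03929456  0.01707737] jar rel tool mm -1.2388865260844057 -0.1472518433309097 18.0
```

Call:
step_arm(plan=[{"x": -0.02, "y": 0, "z": 0.1, "rx": 0, "ry": 0, "rz": 0}, {"x": 0, "y": 0, "z": 0.1, "rx": 0, "ry": 0, "rz": 0}, {"x": 0, "y": 0, "z": 0.1, "rx": 0, "ry": 0, "rz": 0}, {"x": 0, "y": 0, "z": 0.1, "rx": 0, "ry": 0, "rz": 0}, {"x": 0, "y": 0, "z": 0, "rx": 0, "ry": 0, "rz": 0}, {"x": 0, "y": 0, "z": 0, "rx": 0, "ry": 0, "rz": 0}, {"x": 0, "y": 0, "z": 0, "rx": 0, "ry": 0, "rz": 0}, {"x": 0, "y": 0, "z": 0, "rx": 0, "ry": 0, "rz": 0}, {"x": 0, "y": 0, "z": 0, "rx": 0, "ry": 0, "rz": 0}, {"x": 0, "y": 0, "z": 0, "rx": 0, "ry": 0, "rz": 0}])

```text
t: 18.83
eef_pos: [499.3, 112.6, 113.5]
tcp_rot: [3.141, -0.0, 1.709]
ft_force: [-0.1, 0.1, -1.3]
opening: 0.633
grip_force: 30.0
```

```bash
python3 rel.py
```

```text
[499.31163042 112.55090906 113.48254823] [-0.14265487  0.07402514 -1.2577729 ] [-0.10302905  0.02720645 -0.01390977] jar rel tool mm -0.7284197838365835 -0.2138466460702238 18.8333
```

Skirt is already 4 mm over the neck with no force; continue.

Call:
step_arm(plan=[{"x": 0, "y": 0, "z": 0.1, "rx": 0, "ry": 0, "rz": 0}, {"x": 0, "y": 0, "z": 0.1, "rx": 0, "ry": 0, "rz": 0}, {"x": 0, "y": 0, "z": 0.1, "rx": 0, "ry": 0, "rz": 0}, {"x": 0, "y": 0, "z": 0.1, "rx": 0, "ry": 0, "rz": 0}, {"x": 0, "y": 0, "z": 0.08, "rx": 0, "ry": 0, "rz": 0}, {"x": 0, "y": 0, "z": 0, "rx": 0, "ry": 0, "rz": 0}, {"x": 0, "y": 0, "z": 0, "rx": 0, "ry": 0, "rz": 0}, {"x": 0, "y": 0, "z": 0, "rx": 0, "ry": 0, "rz": 0}, {"x": 0, "y": 0, "z": 0, "rx": 0, "ry": 0, "rz": 0}, {"x": 0, "y": 0, "z": 0, "rx": 0, "ry": 0, "rz": 0}])

```text
t: 19.67
eef_pos: [499.3, 112.5, 101.5]
tcp_rot: [3.141, -0.0, 1.709]
ft_force: [-0.1, 0.1, -1.1]
opening: 0.632
grip_force: 30.0
```

Call:
step_arm(plan=[{"x": 0, "y": 0, "z": 0.02, "rx": 0, "ry": 0, "rz": 0}, {"x": 0, "y": 0, "z": 0, "rx": 0, "ry": 0, "rz": 0}, {"x": 0, "y": 0, "z": 0, "rx": 0, "ry": 0, "rz": 0}, {"x": 0, "y": 0, "z": 0, "rx": 0, "ry": 0, "rz": 0}, {"x": 0, "y": 0, "z": 0, "rx": 0, "ry": 0, "rz": 0}, {"x": 0, "y": 0, "z": 0, "rx": 0, "ry": 0, "rz": 0}, {"x": 0, "y": 0, "z": 0, "rx": 0, "ry": 0, "rz": 0}, {"x": 0, "y": 0, "z": 0, "rx": 0, "ry": 0, "rz": 0}, {"x": 0, "y": 0, "z": 0, "rx": 0, "ry": 0, "rz": 0}, {"x": 0, "y": 0, "z": 0, "rx": 0, "ry": 0, "rz": 0}])

```text
t: 20.5
eef_pos: [499.3, 112.5, 100.9]
tcp_rot: [3.141, -0.0, 1.709]
ft_force: [-0.2, -0.2, -0.7]
opening: 0.631
grip_force: 30.0
```

Call:
step_arm(plan=[{"x": 0, "y": 0, "z": 0, "rx": 0, "ry": 0, "rz": 0}, {"x": 0, "y": 0, "z": 0, "rx": 0, "ry": 0, "rz": 0}, {"x": 0, "y": 0, "z": 0, "rx": 0, "ry": 0, "rz": 0}, {"x": 0, "y": 0, "z": 0, "rx": 0, "ry": 0, "rz": 0}, {"x": 0, "y": 0, "z": 0, "rx": 0, "ry": 0, "rz": 0}, {"x": 0, "y": 0, "z": 0, "rx": 0, "ry": 0, "rz": 0}, {"x": 0, "y": 0, "z": 0, "rx": 0, "ry": 0, "rz": 0}, {"x": 0, "y": 0, "z": 0, "rx": 0, "ry": 0, "rz": 0}, {"x": 0, "y": 0, "z": 0, "rx": 0, "ry": 0, "rz": 0}, {"x": 0, "y": 0, "z": 0, "rx": 0, "ry": 0, "rz": 0}], jaw=-1)

```text
t: 21.33
eef_pos: [499.3, 112.6, 100.9]
tcp_rot: [3.141, -0.0, 1.709]
ft_force: [0.4, 0.4, -0.3]
opening: 1.005
grip_force: 0.0
```

Call:
step_arm(plan=[{"x": 0, "y": 0, "z": -0.3, "rx": 0, "ry": 0, "rz": 0}, {"x": 0, "y": 0, "z": -0.6, "rx": 0, "ry": 0, "rz": 0}, {"x": 0, "y": 0, "z": -0.9, "rx": 0, "ry": 0, "rz": 0}, {"x": 0, "y": 0, "z": -0.9, "rx": 0, "ry": 0, "rz": 0}, {"x": -0.6, "y": 0, "z": -0.9, "rx": 0, "ry": 0, "rz": 0}, {"x": -0.9, "y": 0, "z": -0.6, "rx": 0, "ry": 0, "rz": 0}, {"x": -0.9, "y": 0, "z": 0, "rx": 0, "ry": 0, "rz": 0}, {"x": -0.9, "y": 0, "z": 0, "rx": 0, "ry": 0, "rz": 0}, {"x": -0.9, "y": 0, "z": 0, "rx": 0, "ry": 0, "rz": 0}, {"x": 0, "y": 0, "z": 0, "rx": 0, "ry": 0, "rz": 0}])

```text
t: 22.17
eef_pos: [514.2, 5.8, 206.5]
tcp_rot: [3.141, 0.001, 1.707]
ft_force: [0.4, 0.6, -0.0]
opening: 1.006
grip_force: 0.0
```

```bash
python3 - <<'E'
from fit import *
s=state();print(s['eef_pos'],s['t'])
for n in('wrist','top'):
    c=cam(n);hsv=cv2.cvtColor(c['image'],cv2.COLOR_RGB2HSV).astype(int);H,S,V=np.moveaxis(hsv,2,0);P=cloud(c)
    save(c,n+'4.png')
    m=(abs(H-115)<12)&(S>120)&(P[...,2]>104)&(np.hypot(P[...,0]-499,P[...,1]-112)<50);p=P[m]
    A=np.c_[p[:,:2]-[499,112],np.ones(len(p))];co=np.linalg.lstsq(A,p[:,2],rcond=None)[0]
    print(n,m.sum(),np.median(p,0),'plane',co);circ(c,m,[499,112],115,30)
E
```

```text
[514.15824714   5.80654489 206.53310847] 22.1667
wrist 6268 [500.43768073 112.75138487 116.65237932] plane [ 2.14381520e-02 -1.35206455e-01  1.17927468e+02]
6261 enc [500.5 111.7] 30.4 ell [500.4 111.9] [59.2 59.6] mean [500.3 112.7]
top 461 [500.60079887 117.88244622 117.00595198] plane [ 9.80923607e-04 -7.75638696e-03  1.17077567e+02]
461 enc [500.1 112.2] 29.9 ell [500.7 118.4] [42.2 61.5] mean [500.6 118.5]
```

View pics/wrist4.png

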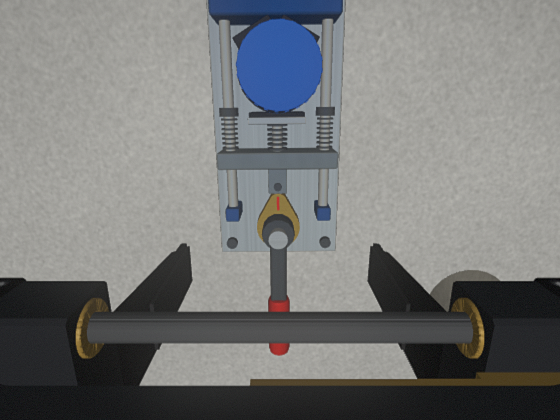

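Lid sits level at (500.4, 111.9), about 1 mm from the jar axis and at seated height. The cam nose is in line with the roller and the gripper is clear.

```bash
python3 -c "
from cell import *
print(job_done())"
```

```text
the job is handed in; nothing more can be done
None
```

I handed in the job: the lever is round with the cam's high point in line with the roller, gripping the blue jar. The blue lid is on, level, at seated height and about 1 mm off-centre by camera. The hand-in returned no verdict.

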